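Hold the tin cage open

TASK

Open the wire gate of the tin cage so that a colleague can lift the tins out with both hands. First squeeze the hold-back catch on the fixed panel beside the gate, so that its bolt is drawn fully back and stays back; then squeeze the spring catch on the gate and, with that catch in the grip, swing the gate out past the click of its half-way door check until it stands wide open, about square to the front of the cage. The gate closes itself, so finish while still holding it there, at rest, by its catch; do not shift the tins or the other things on the cage and the table.

Things in the scene. Friction and masses are not known exactly. Their poses are not given: they have to be found in the camera images.
- cage: grey steel wire cage for solvent tins, fixed to the table: 340 wide, 210 deep, 222 mm high, roofed with wire. Origin on the table under the plane of the closed gate (x = 0); x points into the cage, y along its front towards the hinge side, z up. Hinge axis at y = +155 mm, gate's free edge at y = -55 mm; the fixed panel beside the gate runs from y = -58 to -170 mm
- gate_hinge (a point): fixed point on the vertical hinge axis of the gate, 250 mm above the table, the height at which both catches are gripped. Beside it on the roof, up to 242 mm high, sits the door check: a spring roller running on the gate's hinge
- gate_swing (a joint): swing of the gate in rad: 0 shut; grows as the free edge swings out of the cage front, clockwise seen from above; stop at 1.6. Leaf 210 wide, 222 mm high. A closer pulls it shut with 0.3 to 0.4 N m. A door check clicks between 0.3 and 0.95 rad and takes about 1.1 N m (9 N at the catch) to pass; let go beyond it, the gate swings back and parks at about 0.95 rad
- holdback_grip (a point): where to grip the hold-back catch: midway between its two upright tabs when squeezed, 250 mm above the table, 287 mm from gate_hinge along the cage front; axes as cage. The tab farther from the gate is a fixed ear, outer face at y = -18 mm. The tab nearer the gate moves: outer face at y = +32 mm before, +18 mm when fully squeezed (50 mm over both tabs before, 36 mm after)
- holdback (a joint): hold-back bolt in m: 0 out, holding the gate; 0.014 drawn fully back (moving tab squeezed towards the ear); it leaves the gate at 0.008. About 4 N of friction keeps it where it is left. On both catches each tab is a steel plate 18 mm wide, 6 mm thick, standing from the case top at 223 mm above the table up to 266 mm; the two stand in line along the cage front or gate
- gate: the gate: grey steel frame with wire mesh, swinging, with the spring catch on its top rail (dark case 32 x 78 mm, its top 223 mm above the table, and two upright tabs). Origin on the hinge axis at table height; y axis along the gate from the free edge towards the hinge, x square to the gate (into the cage when shut), z up
- spring_grip (a point): where to grip the spring catch: midway between its two upright tabs when squeezed, 250 mm above the table, 123 mm from the hinge axis, moving with the gate; axes as gate. The tab nearer the hinge is a fixed ear, outer face at y = +18 mm. The tab nearer the free edge moves: outer face at y = -32 mm before, -18 mm when fully squeezed (50 mm over both before, 36 mm after)
- spring_tab (a joint): moving tab and bolt of the spring catch in m: 0 bolt out, holding the gate; 0.014 fully squeezed. The bolt is clear of its strike at 0.008. A spring of 5 N (out) to 10 N (fully squeezed) pushes it back out when let go
- tin_a: white oblong solvent tin, 60 x 100 x 174 mm, standing loose in the cage; origin at the centre of its underside
- tin_b: another such tin beside it in the cage
- tape_roll: roll of masking tape, 100 mm across, 24 mm high, lying loose on the cage roof; origin at the centre of its underside
- mixing_cup: orange plastic mixing cup, 84 mm across, 95 mm high, standing on the table before the fixed panel; origin at the centre of its underside
- spare_flange: small steel pipe flange, 124 mm across, 15 mm thick, lying on the table in front of the cage, beyond the hinge side; origin at the centre of its underside
- spanner: steel spanner, 200 mm long, lying on the table; origin at its middle
- resin_brush: flat brush with a wooden handle, 200 mm long, lying on the table beside the fixed panel's side of the cage; origin at its middle

How it is judged:
By the outcome, as a careful person would: the job done as asked, in the order asked, and still so for the second after the job is handed in, while the arm keeps its last pose, push and grip.
It also fails if it takes over 45 s, if anything falls off the work surface, if the arm or the gripper's body presses on something with over 40 N, if the wrist force passes 120 N, or if a joint passes its speed limit or range.

ROBOT

A 6-joint arm with a two-finger parallel gripper is mounted at the origin on the work surface. World frame = base frame: x ahead of the robot, y to its left, z up, the work surface at z = 0. Lengths are in mm, angles in degrees, forces in N, time in s.
With the tool pointing down it reaches from about 425 to 950 mm from the base axis. Payload 3.5 kg.
Tool frame: the origin (TCP) lies at the very end of the fingers, on their centre line; the grasp point (between the pads) lies bot.grip_depth behind it (bot.grip_depth is the distance from the TCP to the grasp point, in mm); y points along the fingers, z is the direction in which the jaws open and shut, and the axes are right-handed (so a half turn about y gives the same grasp; the last joint's range is limited). The gripper opens to 85 mm and grips with 20 to 120 N. Pads are 22 mm wide; open, the fingers measure 114 mm over their backs; the gripper's body (76 mm by 85 mm) begins 54 mm behind the grasp point. The pads swing forward as they close: fully open they stand 13 mm farther back than shut.
Start: joints at [62.682, 16.404, 90.338, -0, 73.258, -8.594], TCP at [216.648, 639.273, 231.325] pointing down, gripper open.
Joint ranges: [-158.93, 158.93], [-51.34, 127.21], [12.03, 142.37], [-87.48, 267.48], [13.55, 161.25], [-162.69, 162.69]. Speed limits (degrees/s): [159.86, 159.86, 180, 180, 180, 180].

INTERFACE

Orientations are given as a 3x3 rotation matrix whose columns are the frame's x, y, z axes.
In Python, from station import monitor, imaging, job_done, bot gives the robot as it stands. The module is installed in compiled form; this text tells all that it offers.
- The arm moves only by the shell command python3 -m inch 'ROWS' [FORCE]. ROWS is JSON, a list of rows, each a list of 7 numbers: the turn, a rotation vector about the tool's x, y, z in degrees, then the shift along the tool's x, y, z in mm, then the opening, from -1 (shut) to 1 (fully open). In form: [[rx, ry, rz, tx, ty, tz, jaw], ...]. A call has 1 to 20 rows; each row shifts and turns the commanded pose from where the row before left it, along the tool's axes as they then stand; what a row does not reach is not made up. A row lasts 1/12 s, in which the tool goes at most 41.7 mm and 7.16 degrees, less where a joint would pass 70% of its speed; a pose out of reach is approached as far as the arm can. A call with a gripper value outside its range is refused whole. The fingers move at their own pace and stop on an object; FORCE is the grip in N (left out, the last holds). Time passes only in rows, so rows that do not move let the fingers close. It gives the time, the measured TCP pose, the force and the opening at its end, in the units of the state.
- monitor.get_obs(): the state, without advancing time (a new reading comes with each control period).
- imaging.grab_frame(name): name is "scene" or "side" or "wrist"; returns a dict with "color" (480x640x3 uint8, red, green, blue), "z_map" (480x640 float32, mm along the optical axis (not along the pixel's ray), 0 where there is no reading), "camera_matrix" (3x3 intrinsics, pixels), "rvec" (rotation vector, rad) and "tvec" (3), from world to camera coordinates, as OpenCV has them; the wrist camera has in their place "hand_eye" (4x4, takes a point from camera to tool coordinates, whose origin is the TCP and whose axes are the tool frame's). Camera axes: x right, y down, z forward; pixel columns grow to the right and rows downward; lengths in mm; the calibration is good to about 2 mm. A picture is of the moment at which its call begins: read the wrist's pose just before it.
- job_done(): hands the job in, once; it reports no verdict.
The state is a dict: "clock": time; "joint_pos": joint angles; "dq": joint speeds; "effort": joint torques, N m; "tool_pos": TCP position; "tcp_rot": TCP orientation; "force": force on the tool from outside, world axes, zero at the start; "moment": the same for the moment, N m; "width": finger opening in mm.
Only numpy, scipy, OpenCV 4.12 (cv2) and the standard library are available. Lean on these libraries where they do the work, as an engineer would, in place of code of your own. Each camera call takes 0.05 s, during which the arm holds its last target.

## Working session

There is one attempt and no reset: what is moved stays moved. The work goes in short steps, Python scripts to look and compute and a shell command to move; the robot and the scene stay as the last step left them, time stands still between calls to the robot, and variables do not carry over. Pictures are saved under pics/ and viewed, and the job is handed in when it is done.

```bash
mkdir -p pics
python3 - <<'E'
from station import monitor, imaging, bot
import cv2, numpy as np
o=monitor.get_obs()
for k,v in o.items(): print(k,np.round(v,3).tolist() if not np.isscalar(v) else v)
print('gd',bot.grip_depth)
for n in ("scene","side","wrist"):
    f=imaging.grab_frame(n)
    cv2.imwrite(f"pics/{n}0.png",f["color"][:,:,::-1])
    np.savez(f"pics/{n}0.npz",**f)
    print(n,f["camera_matrix"].tolist(), {k:np.round(f[k],4).tolist() for k in ("rvec","tvec","hand_eye") if k in f})
E
```

```text
clock 0.0
joint_pos [62.681, 16.456, 90.424, 0.003, 73.257, -8.594]
dq [-0.032, 0.027, 0.063, -0.046, -0.058, 0.051]
effort [0.0, -40.599, -29.262, -0.0, 0.006, 0.0]
tool_pos [216.34, 638.695, 229.902]
tcp_rot [[0.947, -0.001, 0.321], [-0.321, -0.002, 0.947], [-0.0, -1.0, -0.002]]
force [-0.253, -0.201, -0.034]
moment [0.046, -0.043, 0.058]
width 85.36980359551305
gd 18.700000000000003
scene [[464.222946982084, 0.0, 309.0406764073989], [0.0, 464.222946982084, 249.80841516292048], [0.0, 0.0, 1.0]] {'rvec': [2.6344, -1.0398, 0.1867], 'tvec': [-381.7842, 462.8959, 858.3964]}
side [[552.8483463638406, 0.0, 314.99453017833014], [0.0, 552.8483463638406, 244.6217209766674], [0.0, 0.0, 1.0]] {'rvec': [2.3049, -0.7565, 0.3175], 'tvec': [-408.0849, 385.3025, 875.1823]}
wrist [[362.96100324096943, 0.0, 320.57488621169284], [0.0, 362.96100324096943, 240.30141374107353], [0.0, 0.0, 1.0]] {'hand_eye': [[-0.001, 0.9587, 0.2843, -71.8705], [0.0007, -0.2843, 0.9587, -142.1702], [1.0, 0.0011, -0.0004, 0.2191], [0.0, 0.0, 0.0, 1.0]]}
```

View pics/scene0.png

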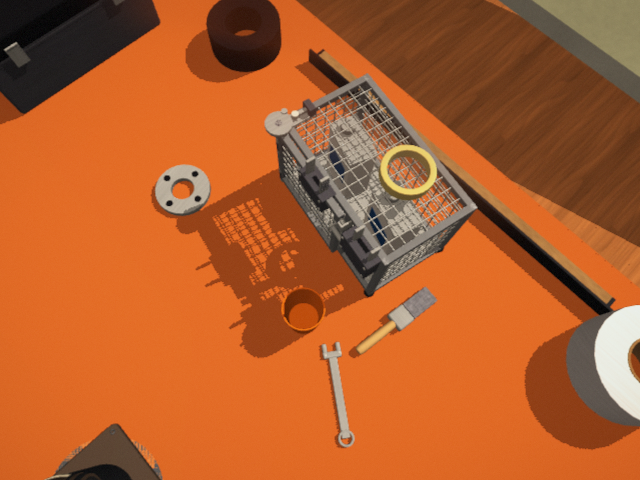

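View pics/side0.png

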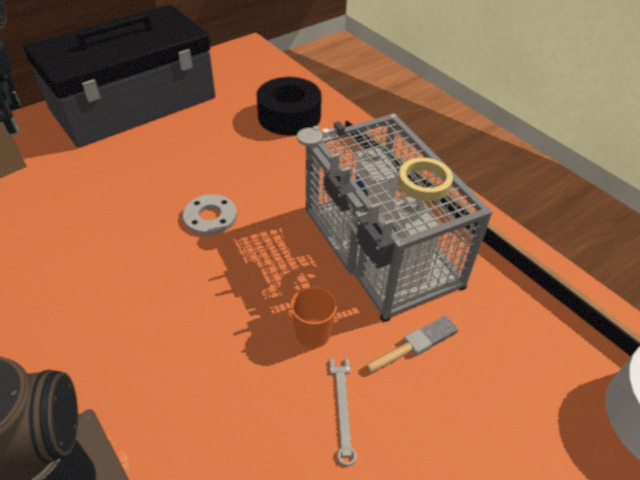

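View pics/wrist0.png

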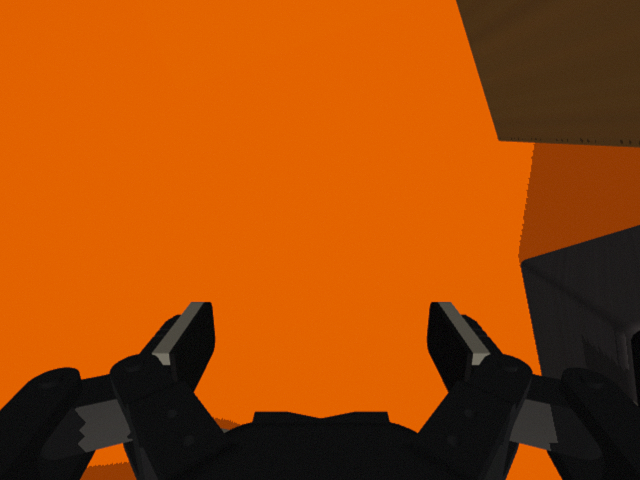

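The scene view shows the cage at about (280-475, 80-290) with its front facing lower-left. The catches are at about (315,180) and (358,240), with the hinge and check disc at (280,122). Next I'll measure the tab tops and roof edges from depth.

```bash
cat > h.py <<'E'
import numpy as np, cv2
from scipy.spatial.transform import Rotation as R
def cloud(f,o=None):
    K=f["camera_matrix"];z=f["z_map"]
    v,u=np.mgrid[:480,:640]
    P=np.stack([(u-K[0,2])/K[0,0]*z,(v-K[1,2])/K[1,1]*z,z],-1)
    if "rvec" in f:
        Rm,_=cv2.Rodrigues(np.asarray(f["rvec"],float)); W=(P-np.ravel(f["tvec"]))@Rm
    else:
        H=f["hand_eye"]; T=P@H[:3,:3].T+H[:3,3]; W=T@np.array(o["tcp_rot"]).T+o["tool_pos"]
    W[z<=0]=np.nan
    return W
E
python3 - <<'E'
from h import *
for n in("scene","side"):
    f=dict(np.load(f"pics/{n}0.npz")); W=cloud(f)
    print(n,'table z',np.nanmedian(W[380:440,200:300,2]))
    m=((W[...,2]>228)&(W[...,2]<275)).astype(np.uint8)
    k,l,s,c=cv2.connectedComponentsWithStats(m)
    for i in range(1,k):
        if s[i,4]<8: continue
        p=W[l==i]; print(s[i].tolist(),np.round(np.median(p,0),1),np.round(p.min(0)),np.round(p.max(0)))
    img=cv2.resize(f["color"][70:310,250:490,::-1],None,fx=2.4,fy=2.4,interpolation=cv2.INTER_CUBIC)
    cv2.imwrite(f"pics/{n}_crop.png",img)
E
```

```text
scene table z -1.0290672832763375
[265, 98, 52, 39, 874] [693.6 250.5 237.4] [659. 230. 228.] [759. 283. 246.]
[380, 144, 57, 55, 1324] [783.8  26.5 242.2] [736. -21. 228.] [836.  78. 247.]
[306, 156, 10, 17, 132] [662.7 148.6 252.1] [655. 146. 228.] [673. 154. 268.]
[319, 175, 11, 17, 127] [654.5 105.4 254.8] [647. 102. 229.] [665. 112. 268.]
[353, 224, 13, 16, 113] [634.    1.8 255.4] [627.  -1. 229.] [645.   9. 267.]
[368, 246, 13, 15, 100] [625.9 -41.  257.9] [619. -44. 228.] [637. -36. 268.]
[57, 472, 38, 8, 209] [ 94.9  10.4 250.4] [ 66.  -2. 229.] [101.  30. 265.]
side table z -1.3462824186665379
[76, 13, 74, 26, 531] [541.9 923.7 237.3] [450. 913. 228.] [647. 938. 245.]
[10, 94, 10, 16, 116] [233.9 678.6 254.8] [222. 672. 240.] [242. 684. 275.]
[1, 118, 18, 17, 175] [200.5 588.3 260.1] [190. 580. 240.] [212. 598. 275.]
[297, 121, 48, 25, 576] [690.1 249.1 236.4] [654. 228. 228.] [753. 282. 245.]
[329, 153, 10, 19, 154] [659.6 148.6 248.8] [650. 143. 228.] [672. 157. 267.]
[398, 158, 54, 40, 1101] [777.   23.9 240.4] [731. -24. 228.] [833.  78. 245.]
[340, 167, 11, 18, 158] [651.  105.3 249.3] [642. 101. 229.] [662. 113. 267.]
[368, 203, 12, 20, 170] [630.4   1.4 249.2] [623.  -2. 228.] [642.   8. 267.]
[381, 219, 13, 21, 176] [622.6 -41.7 249.5] [615. -45. 228.] [634. -35. 266.]
[0, 369, 73, 101, 2540] [ 44.5 -65.  255.3] [-14. -85. 228.] [ 97.  13. 275.]
```

View pics/scene_crop.png

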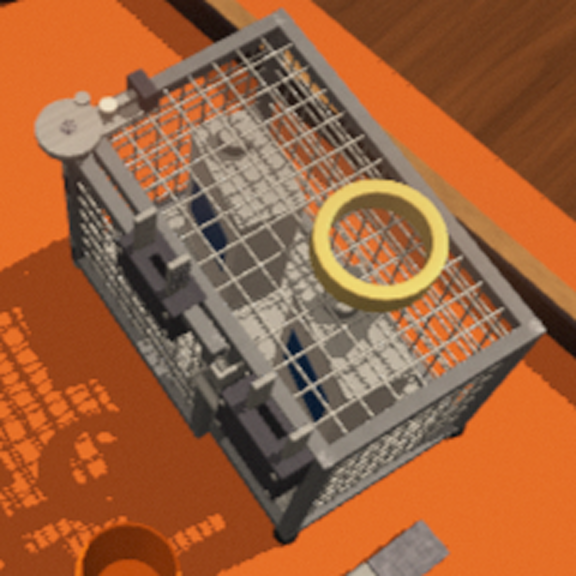

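View pics/side_crop.png

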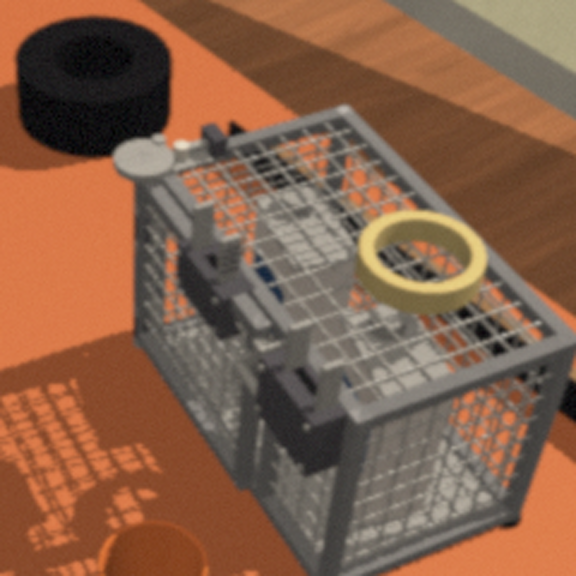

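Run:
```python
from h import *
ys=np.array([47,3,-103,-147.])
for n in("scene","side"):
    f=dict(np.load(f"pics/{n}0.npz")); W=cloud(f)
    m=((W[...,2]>228)&(W[...,2]<275)).astype(np.uint8)
    k,l,s,c=cv2.connectedComponentsWithStats(m)
    T=[]
    for i in range(1,k):
        p=W[l==i]
        if 60<s[i,4]<200 and p[:,0].min()>600 :
            q=p[p[:,2]>p[:,2].max()-5]; T.append(q.mean(0)); print(len(q),np.round(T[-1],1), np.round(np.ptp(q,0),1))
    T=np.array(T);T=T[np.argsort(-T[:,1])]
    A=np.c_[np.ones(4),ys]; cx=np.linalg.lstsq(A,T[:,:2],rcond=None)[0]
    d=cx[1]; L=np.hypot(*d); d/=L; print('dir',d,'scale',L,'yaw',np.degrees(np.arctan2(-d[0],d[1])))
    print('res',np.round(T[:,:2]-A@cx,1).tolist())
    mid=T[:,:2].mean(0); my=ys.mean()
    for nm,y in(("hinge",155),("spring",32),("hold",-132)): print(nm,np.round(mid+(y-my)*d,1))
    r=W[(abs(W[...,2]-222)<6)]; r=r[(r[:,0]>580)&(r[:,0]<950)&(r[:,1]>-150)&(r[:,1]<330)]
    print('roof rect',cv2.minAreaRect(r[:,:2].astype(np.float32)))
```

```text
34 [663.9 150.1 265. ] [17.1  7.5  4.8]
36 [655.9 107.  264.8] [17.3  8.   5. ]
40 [636.1   3.3 265. ] [17.3  7.3  4.4]
37 [628.2 -40.  265.2] [17.6  6.8  4.9]
dir [0.18551385 0.98264165] scale 0.9970210832001521 yaw -10.691092531335887
res [[-0.1, -0.1], [0.1, -0.0], [-0.1, 0.4], [0.2, 0.4]]
hinge [684.1 256.6]
spring [661.3 135.7]
hold [630.8 -25.5]
roof rect ((750.2263793945312, 86.89876556396484), (340.6946716308594, 234.2182159423828), 79.24359130859375)
24 [660.2 149.9 264.3] [18.7  7.3  4.8]
24 [652.3 106.8 264.3] [17.5  7.8  5. ]
30 [631.5   2.9 264.1] [16.8  7.8  4.9]
35 [623.9 -40.5 263.9] [17.8  7.6  4.6]
dir [0.18965401 0.98185098] scale 0.999187987788733 yaw -10.932593435300712
res [[-0.1, -0.1], [0.3, 0.0], [-0.4, 0.2], [0.3, -0.0]]
hinge [680.8 256.1]
spring [657.5 135.3]
hold [626.4 -25.7]
roof rect ((746.5697631835938, 86.79419708251953), (343.7676086425781, 234.02069091796875), 79.25331115722656)
```

```bash
cat > go.py <<'E'
import sys,numpy as np
from station import monitor
from scipy.spatial.transform import Rotation as R
o=monitor.get_obs();Rm=np.array(o["tcp_rot"]);p=np.array(o["tool_pos"])
yaw=np.degrees(np.arctan2(Rm[1,0],Rm[0,0]))
print('t',round(o["clock"],2),'p',np.round(p,1),'yaw',round(yaw,2),'tilt',np.round(Rm[:,1],3),'F',np.round(o["force"],1),'M',np.round(o["moment"],2),'w',round(o["width"],1))
if len(sys.argv)>3:
    d=np.array(list(map(float,sys.argv[1:4])))-p
    print('tool delta',np.round(Rm.T@d,1))
E
python3 -m inch '[[0,-4,0,0,-40,0,1],[0,-3.9,0,0,-40,0,1],[0,0,0,0,-20,0,1]]' && python3 go.py 628.6 -25.6 300
```

```text
clock: 0.4
tool_pos: [217.1, 640.1, 336.2]
tcp_rot: [[0.983, 0.002, 0.185], [-0.185, 0.005, 0.983], [0.002, -1.0, 0.005]]
force: [-0.4, 0.6, 1.4]
width: 85.9
t 0.4 p [217.1 640.1 336.2] yaw -10.69 tilt [ 0.002  0.005 -1.   ] F [-0.4  0.6  1.4] M [-0.01  0.   -0.09] w 85.9
tool delta [ 527.8   34.  -578. ]
```

```bash
python3 -m inch '[[0,0,0,10,0,-11,1],[0,0,0,20,0,-22,1],[0,0,0,27.5,0,-30,1],[0,0,0,27.5,0,-30,1],[0,0,0,27.5,0,-30,1],[0,0,0,27.5,0,-30,1],[0,0,0,27.5,0,-30,1],[0,0,0,27.5,0,-30,1],[0,0,0,27.5,0,-30,1],[0,0,0,27.5,0,-30,1],[0,0,0,27.5,0,-30,1],[0,0,0,27.5,0,-30,1],[0,0,0,27.5,0,-30,1],[0,0,0,27.5,0,-30,1],[0,0,0,27.5,0,-30,1],[0,0,0,27.5,0,-30,1],[0,0,0,27.5,0,-30,1],[0,0,0,27.5,0,-30,1],[0,0,0,27.5,0,-30,1],[0,0,0,22,0,-26,1]]' && python3 -m inch '[[0,0,0,6,0,-8,1],[0,0,0,0,0,0,1],[0,0,0,0,0,0,1],[0,0,0,0,0,0,1]]' && python3 go.py 628.6 -25.6 300
```

```text
clock: 2.07
tool_pos: [620.4, -20.0, 329.7]
tcp_rot: [[0.982, -0.002, 0.189], [-0.189, -0.0, 0.982], [-0.002, -1.0, -0.0]]
force: [-0.1, -0.1, 0.8]
width: 85.2
clock: 2.4
tool_pos: [623.7, -24.9, 330.9]
tcp_rot: [[0.982, -0.001, 0.187], [-0.187, 0.001, 0.982], [-0.001, -1.0, 0.001]]
force: [-0.5, -0.7, 0.7]
width: 85.0
t 2.4 p [623.7 -24.9 330.9] yaw -10.76 tilt [-0.001  0.001 -1.   ] F [-0.5 -0.7  0.7] M [-0.01  0.02  0.01] w 85.0
tool delta [ 5.  30.9  0.2]
```

Next, a wrist image to refine the tab positions at close range.

```bash
cat > wr.py <<'E'
import sys
from h import *
from station import monitor, imaging
n=sys.argv[1]
o=monitor.get_obs(); f=imaging.grab_frame("wrist")
cv2.imwrite(f"pics/{n}.png",f["color"][:,:,::-1])
W=cloud(f,o)
m=((W[...,2]>250)&(W[...,2]<275)).astype(np.uint8)
k,l,s,c=cv2.connectedComponentsWithStats(m)
for i in range(1,k):
    if s[i,4]<30: continue
    p=W[l==i]; zt=np.percentile(p[:,2],95); q=p[abs(p[:,2]-zt)<2.5]
    T=(q-o["tool_pos"])@np.array(o["tcp_rot"])
    print(s[i].tolist(),'top',round(zt,1),np.round(q.mean(0),1),'tool x',np.round(np.percentile(T[:,0],[2,98]),1),'tool z',np.round(np.percentile(T[:,2],[2,98]),1))
E
python3 wr.py w1
```

```text
[292, 243, 12, 35, 350] top 266.4 [625.7 -39.6 265.4] tool x [-3.4 13.1] tool z [-16.8 -11.3]
[362, 243, 13, 35, 410] top 266.3 [633.7   3.3 265.4] tool x [-3.6 13.3] tool z [26.8 32.3]
[521, 243, 29, 35, 716] top 266.0 [653.2 106.9 265.2] tool x [-3.5 13.2] tool z [132.3 138.3]
[590, 244, 33, 34, 808] top 265.9 [661.5 149.9 265.1] tool x [-3.6 13.1] tool z [175.8 182.3]
```

View pics/w1.png

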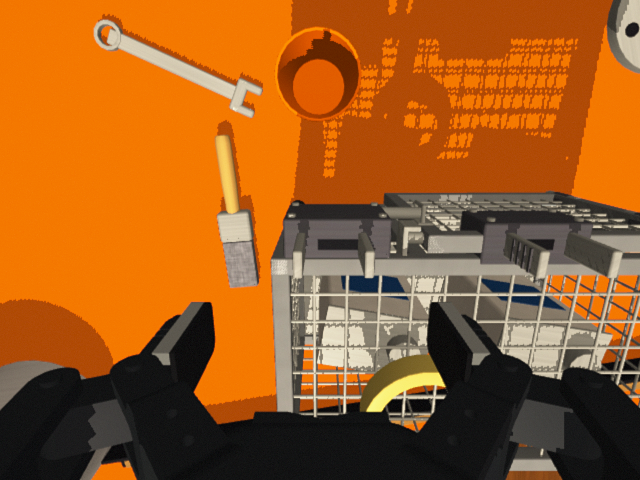

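The wrist view shows the hold-back tabs at about (297,258) and (368,258), and the spring catch tabs at (535,258) and (605,258). Their tops come out at 266 mm and their spacing at 43 mm, both as expected. The correction is +4.8 in tool x and +0.7 in tool z, and then I go down 99.

```bash
python3 -m inch '[[0,0,0,4.8,15,0.7,1],[0,0,0,0,25,0,1],[0,0,0,0,25,0,1],[0,0,0,0,20,0,1],[0,0,0,0,14,0,1],[0,0,0,0,0,0,1],[0,0,0,0,0,0,1]]' && python3 wr.py w2 && python3 go.py 628.6 -25.6 231.3
```

```text
clock: 3.03
tool_pos: [628.8, -25.6, 231.4]
tcp_rot: [[0.982, -0.002, 0.187], [-0.187, 0.0, 0.982], [-0.002, -1.0, 0.0]]
force: [-0.1, 0.0, 0.3]
width: 85.3
[141, 303, 71, 90, 2604] top 274.0 [616.1 -69.5 273.3] tool x [-10.8   8.2] tool z [-55.8 -42.1]
[430, 303, 71, 90, 2606] top 273.8 [633.   20.2 273.1] tool x [-10.9   8.7] tool z [42.4 55.9]
[269, 307, 22, 66, 1227] top 266.1 [625.3 -39.4 265.3] tool x [-9.   7.7] tool z [-17.1 -11.5]
[389, 306, 27, 67, 1461] top 266.0 [633.4   3.3 265.2] tool x [-9.   8.1] tool z [26.5 32.1]
t 3.08 p [629.7 -25.9 233.1] yaw -10.78 tilt [ 0.001 -0.    -1.   ] F [ 0.7 -0.5  0.3] M [-0.04  0.    0.03] w 85.1
tool delta [-1.2  1.8  0.1]
```

View pics/w2.png

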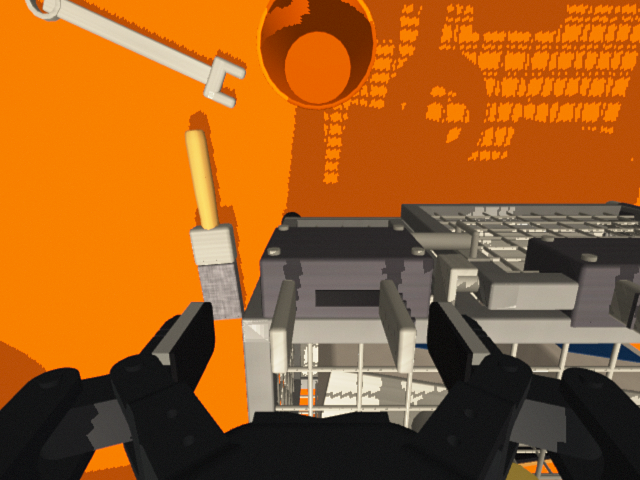

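```bash
python3 -m inch '[[0,0,0,0,0,0.3,0.1],[0,0,0,0,0,0,-0.1],[0,0,0,0,0,0,-0.3],[0,0,0,0,0,0,-0.4],[0,0,0,0,0,0,-0.4],[0,0,0,0,0,0,-0.4],[0,0,0,0,0,0,-0.4],[0,0,0,0,0,0,-0.4]]' 30 && python3 go.py
```

```text
clock: 3.75
tool_pos: [630.4, -25.9, 234.7]
tcp_rot: [[0.982, 0.004, 0.187], [-0.187, -0.001, 0.982], [0.004, -1.0, -0.0]]
force: [-0.5, 3.8, 5.0]
width: 34.9
t 3.75 p [630.4 -25.9 234.7] yaw -10.78 tilt [ 0.004 -0.001 -1.   ] F [-0.5  3.8  5. ] M [ 0.22 -0.01 -0.  ] w 34.9
```

```bash
python3 -m inch '[[0,0,0,0,0,0,-0.4],[0,0,0,0,0,0,-0.4],[0,0,0,0,0,0,-0.4]]' 40 && python3 go.py && python3 wr.py w3
```

```text
clock: 4.0
tool_pos: [630.4, -25.9, 234.7]
tcp_rot: [[0.982, 0.004, 0.187], [-0.187, -0.001, 0.982], [0.004, -1.0, -0.0]]
force: [-0.6, 3.7, 6.0]
width: 34.8
t 4.0 p [630.4 -25.9 234.7] yaw -10.78 tilt [ 0.004 -0.001 -1.   ] F [-0.6  3.7  6. ] M [ 0.23 -0.02 -0.03] w 34.8
[231, 299, 61, 90, 2745] top 273.2 [624.3 -44.  272.6] tool x [-11.2  11.2] tool z [-25.1 -17. ]
[352, 299, 59, 90, 2606] top 273.1 [631.2  -6.6 272.6] tool x [-11.2  11. ] tool z [17.3 25.3]
```

View pics/w3.png

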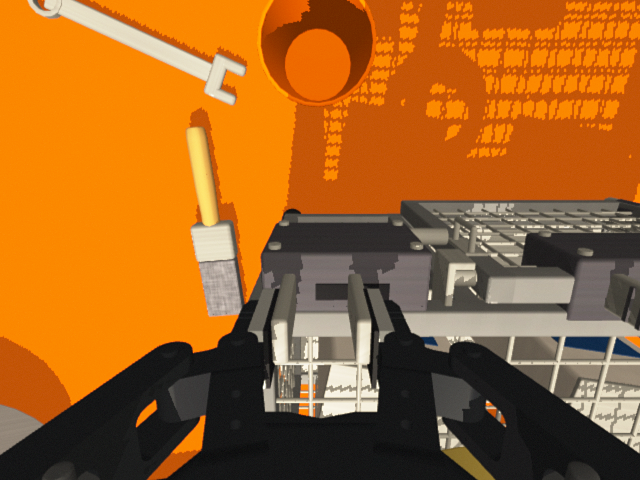

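The tabs are squeezed to about 35-36 mm and the bolt at about (437,238) is drawn back. I'll open, lift and verify.

```bash
python3 -m inch '[[0,0,0,0,0,0,0.2],[0,0,0,0,0,0,0.6],[0,0,0,0,0,0,1],[0,0,0,0,0,0,1],[0,0,0,0,0,0,1],[0,0,0,0,-10,0,1],[0,0,0,0,-30,0,1],[0,0,0,0,-40,0,1],[0,0,0,0,-20,0,1],[0,0,0,0,0,0,1],[0,0,0,0,0,0,1]]' 40 && python3 go.py 659.4 135.5 330 && python3 wr.py w4
```

```text
clock: 4.97
tool_pos: [630.1, -26.3, 335.3]
tcp_rot: [[0.982, 0.005, 0.188], [-0.188, -0.001, 0.982], [0.005, -1.0, -0.0]]
force: [0.8, 0.1, -0.7]
width: 85.4
t 4.97 p [630.1 -26.3 335.3] yaw -10.83 tilt [ 0.005 -0.001 -1.   ] F [ 0.8  0.1 -0.7] M [0.02 0.   0.03] w 85.4
tool delta [ -1.6   5.3 164.5]
[293, 231, 11, 34, 342] top 266.3 [625.6 -39.7 265.4] tool x [-10.3   6.3] tool z [-16.9 -11.3]
[341, 231, 12, 34, 377] top 266.4 [631.1 -10.4 265.4] tool x [-10.5   6.2] tool z [13.2 18.8]
[519, 231, 29, 34, 701] top 266.1 [653.6 106.8 265.2] tool x [-10.6   6.1] tool z [132.5 138.5]
[588, 231, 32, 34, 786] top 266.0 [661.7 149.9 265.1] tool x [-10.8   6.2] tool z [176.3 182.5]
```

View pics/w4.png

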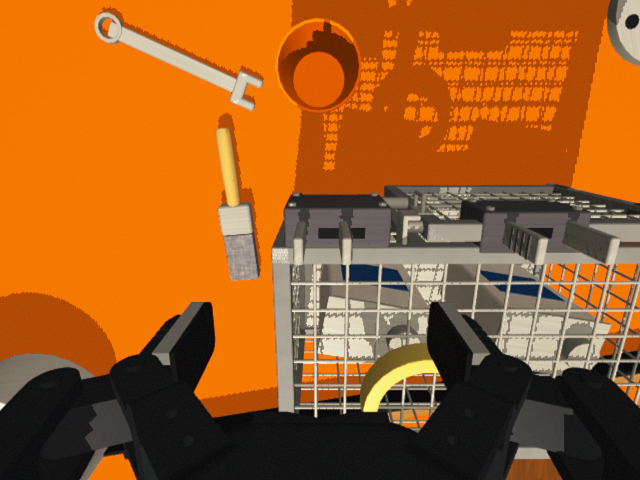

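The hold-back tabs now measure 35.7 mm over their outer faces after release, so the bolt is fully drawn and staying back. Next is the spring catch, at tool x -2.2 and z +164.4.

```bash
python3 -m inch '[[0,0,0,0,0,20,1],[0,0,0,0,0,35,1],[0,0,0,0,0,35,1],[0,0,0,-1,0,35,1],[0,0,0,-1,0,28,1],[0,0,0,0,0,11.4,1],[0,0,0,0,20,0,1],[0,0,0,0,30,0,1],[0,0,0,0,20,0,1],[0,0,0,0,0,0,1],[0,0,0,0,0,0,1]]' && python3 go.py 659.4 135.5 231.3 && python3 wr.py w5
```

```text
clock: 5.93
tool_pos: [656.9, 135.1, 259.2]
tcp_rot: [[0.982, -0.006, 0.188], [-0.188, -0.001, 0.982], [-0.006, -1.0, -0.002]]
force: [0.3, 0.0, 0.4]
width: 85.5
t 5.93 p [656.9 135.1 259.2] yaw -10.86 tilt [-0.006 -0.001 -1.   ] F [0.3 0.  0.4] M [0.02 0.01 0.01] w 85.5
tool delta [ 2.5 27.9  0.9]
[350, 283, 18, 54, 820] top 266.3 [661.7 150.7 265.3] tool x [-6.4 10.6] tool z [13.5 19.1]
[0, 285, 13, 41, 308] top 255.1 [636.9  -7.8 254. ] tool x [ 0.8 11.3] tool z [-145.  -142.7]
[247, 284, 21, 53, 934] top 266.2 [653.5 107.9 265.4] tool x [-6.3 10.6] tool z [-30.2 -24.6]
[209, 302, 6, 46, 99] top 274.7 [649.3  93.2 273.6] tool x [-8.5 10.2] tool z [-43.  -42.2]
[427, 302, 6, 46, 115] top 274.9 [665.2 177.1 273.8] tool x [-9.1 10.2] tool z [42.5 43.1]
```

View pics/w5.png

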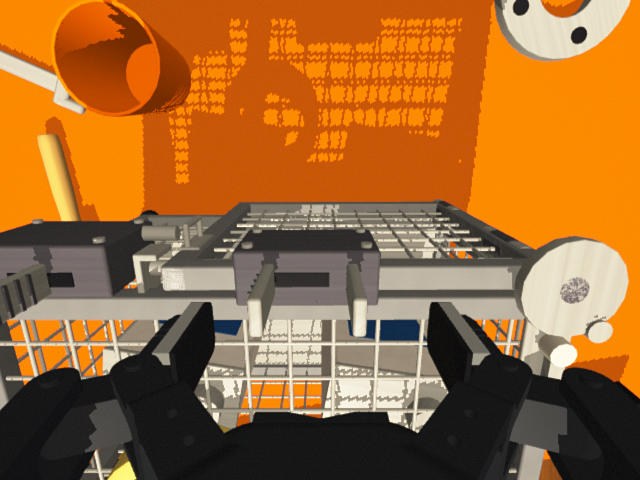

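```bash
python3 -m inch '[[0,0,0,2.2,10,1.2,1],[0,0,0,0,12,0,1],[0,0,0,0,6,0,1],[0,0,0,0,0,0,1],[0,0,0,0,0,0,0.1],[0,0,0,0,0,0,-0.1],[0,0,0,0,0,0,-0.3],[0,0,0,0,0,0,-0.6],[0,0,0,0,0,0,-0.6],[0,0,0,0,0,0,-0.6],[0,0,0,0,0,0,-0.6],[0,0,0,0,0,0,-0.6]]' 70 && python3 go.py 659.4 135.5 231.3 && python3 wr.py w6
```

```text
clock: 6.98
tool_pos: [661.6, 135.9, 237.6]
tcp_rot: [[0.982, 0.004, 0.187], [-0.187, -0.003, 0.982], [0.004, -1.0, -0.002]]
force: [-0.8, 0.1, 4.4]
width: 33.9
t 6.98 p [661.6 135.9 237.6] yaw -10.76 tilt [ 0.004 -0.003 -1.   ] F [-0.8  0.1  4.4] M [-0.97  0.41 -0.05] w 33.9
tool delta [-2.1  6.3 -0.8]
[232, 295, 59, 90, 2237] top 273.5 [652.7 118.9 273.2] tool x [-10.9  10.3] tool z [-23.  -16.7]
[350, 295, 60, 87, 2306] top 273.2 [659.5 155.6 272.9] tool x [-11.    9.9] tool z [16.9 23.2]
```

View pics/w6.png

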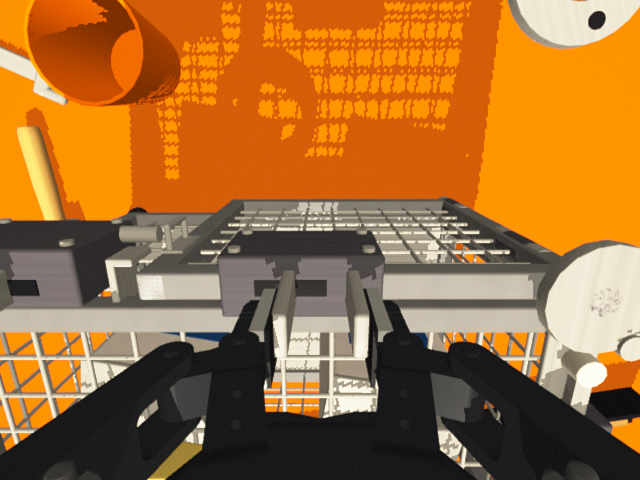

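The spring catch is squeezed fully, at about 34-36 mm. I'll swing a little first and check the row convention against the arc.

```bash
python3 -m inch '[[0,2,0,-4.29,0,0.07,-0.6],[0,3,0,-6.44,0,0.17,-0.6],[0,3,0,-6.44,0,0.17,-0.6],[0,2,0,-4.29,0,0.07,-0.6],[0,0,0,0,0,0,-0.6],[0,0,0,0,0,0,-0.6]]'
cat > arc.py <<'E'
import numpy as np
from station import monitor
o=monitor.get_obs();Rm=np.array(o["tcp_rot"]);p=np.array(o["tool_pos"])
h=np.array([682.4,256.4]); d=p[:2]-h
yaw=np.degrees(np.arctan2(Rm[1,0],Rm[0,0]))
g=-np.degrees(np.arctan2(d[1],d[0]))+180-0
ang0=np.degrees(np.arctan2(-0.9823,-0.1874)); a=(ang0-np.degrees(np.arctan2(d[1],d[0])))%360
print('t',round(o["clock"],2),'p',p.round(1),'yawturn',round(-10.8-yaw,2),'arc angle',round(a,2),'radius',round(np.hypot(*d),1),'F tool',np.round(Rm.T@o["force"],1),'M',np.round(o["moment"],2),'w',round(o["width"],1))
E
python3 arc.py
```

```text
clock: 7.53
tool_pos: [641.1, 141.2, 237.6]
tcp_rot: [[0.935, 0.005, 0.354], [-0.354, -0.004, 0.935], [0.006, -1.0, -0.002]]
force: [0.6, -1.5, 6.3]
width: 34.2
t 7.53 p [641.1 141.2 237.6] yawturn 9.94 arc angle 8.91 radius 122.4 F tool [ 1.1 -6.3 -1.2] M [-1.27  0.44  0.16] w 34.2
```

```bash
python3 wr.py w7
```

```text
[350, 295, 60, 91, 2320] top 273.5 [642.8 160.8 273.1] tool x [-11.   10.5] tool z [17.  23.4]
[232, 296, 59, 91, 2216] top 273.3 [629.4 126.  273. ] tool x [-11.   10.7] tool z [-22.9 -16.6]
```

View pics/w7.png

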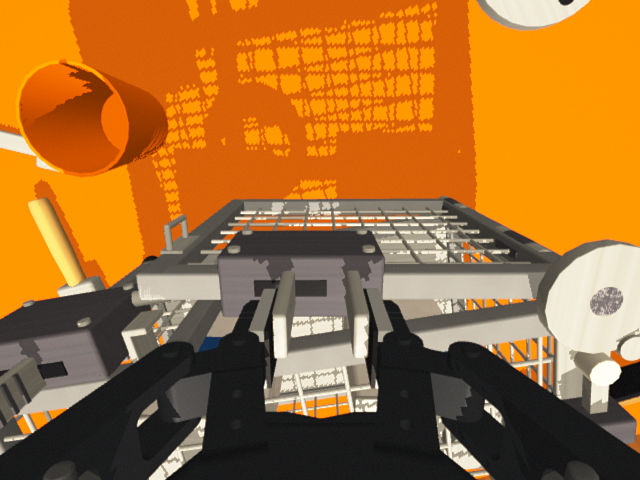

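The gate follows the gripper; the catch stays centred in the jaws and the leaf has left the front. Before the big swing I'll check that the cup is outside the leaf's sweep.

Run:
```python
from h import *
f=dict(np.load("pics/scene0.npz")); W=cloud(f)
for nm,(u0,v0,u1,v1),zmin in(("cup",(270,275,335,340),40),("flange",(145,155,220,220),6)):
    p=W[v0:v1,u0:u1].reshape(-1,3);p=p[p[:,2]>zmin]
    (c,r)=cv2.minEnclosingCircle(p[:,:2].astype(np.float32)); print(nm,np.round(c,1),round(r,1),'zmax',p[:,2].max().round(),'dist to hinge',np.hypot(c[0]-682.4,c[1]-256.4).round(1))
```

```text
cup [503.4  -4.1] 42.0 zmax 98.0 dist to hinge 316.1
flange [502.1 396.3] 62.4 zmax 20.0 dist to hinge 228.2
```

```bash
python3 -m inch '[[0,2,0,-4.29,0,0.07,-0.6],[0,3,0,-6.44,0,0.17,-0.6],[0,3,0,-6.44,0,0.17,-0.6],[0,3,0,-6.44,0,0.17,-0.6],[0,3,0,-6.44,0,0.17,-0.6],[0,3,0,-6.44,0,0.17,-0.6],[0,3,0,-6.44,0,0.17,-0.6]]' && python3 arc.py && python3 -m inch '[[0,3,0,-6.44,0,0.17,-0.6],[0,3,0,-6.44,0,0.17,-0.6],[0,3,0,-6.44,0,0.17,-0.6],[0,3,0,-6.44,0,0.17,-0.6],[0,3,0,-6.44,0,0.17,-0.6],[0,3,0,-6.44,0,0.17,-0.6],[0,2,0,-4.29,0,0.07,-0.6]]' && python3 arc.py && python3 wr.py w8
```

```text
clock: 8.17
tool_pos: [604.9, 161.4, 237.7]
tcp_rot: [[0.758, 0.005, 0.653], [-0.653, -0.008, 0.758], [0.009, -1.0, -0.003]]
force: [2.7, -7.6, 6.3]
width: 34.0
t 8.17 p [604.9 161.4 237.7] yawturn 29.93 arc angle 28.4 radius 122.6 F tool [ 7.  -6.3 -4. ] M [-1.65  0.58  0.76] w 34.0
clock: 8.75
tool_pos: [575.7, 195.3, 237.6]
tcp_rot: [[0.485, -0.002, 0.874], [-0.874, -0.006, 0.485], [0.004, -1.0, -0.004]]
force: [-4.9, -7.9, 9.8]
width: 33.9
t 8.75 p [575.7 195.3 237.6] yawturn 50.17 arc angle 49.4 radius 122.9 F tool [ 4.6 -9.7 -8.2] M [-1.51  1.41 -0.19] w 33.9
[232, 295, 59, 87, 2222] top 273.4 [557.3 191.5 273.1] tool x [-11.3   9.6] tool z [-22.8 -16.3]
[350, 296, 60, 91, 2329] top 273.5 [590.  209.2 273.2] tool x [-11.2  10.5] tool z [17.3 23.7]
```

View pics/w8.png

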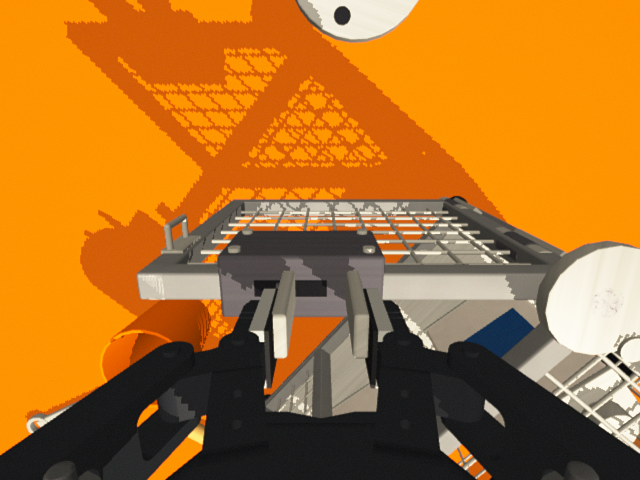

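```bash
python3 -m inch '[[0,2,0,-4.29,0,-0.4,-0.6],[0,3,0,-6.44,0,-0.1,-0.6],[0,3,0,-6.44,0,0,-0.6],[0,3,0,-6.44,0,0.1,-0.6],[0,3,0,-6.44,0,0.17,-0.6],[0,3,0,-6.44,0,0.17,-0.6]]' && python3 arc.py && python3 -m inch '[[0,3,0,-6.44,0,0.17,-0.6],[0,3,0,-6.44,0,0.17,-0.6],[0,3,0,-6.44,0,0.17,-0.6],[0,3,0,-6.44,0,0.17,-0.6],[0,3,0,-6.44,0,0.17,-0.6],[0,3,0,-6.44,0,0.17,-0.6],[0,2,0,-4.29,0,0.07,-0.6],[0,2,0,-4.29,0,0.07,-0.6],[0,0,0,0,0,0,-0.6],[0,0,0,0,0,0,-0.6]]' && python3 arc.py && python3 wr.py w9
python3 - <<'E'
from station import imaging
import cv2
for n in("scene","side"): cv2.imwrite(f"pics/{n}9.png",imaging.grab_frame(n)["color"][:,:,::-1])
E
```

```text
clock: 9.3
tool_pos: [562.3, 229.2, 237.6]
tcp_rot: [[0.207, -0.002, 0.978], [-0.978, -0.005, 0.207], [0.004, -1.0, -0.003]]
force: [-2.0, -7.3, 9.4]
width: 34.1
t 9.3 p [562.3 229.2 237.6] yawturn 67.23 arc angle 66.42 radius 123.1 F tool [ 6.8 -9.4 -3.5] M [-1.25  1.45 -0.28] w 34.1
clock: 10.13
tool_pos: [560.7, 276.5, 237.6]
tcp_rot: [[-0.174, -0.004, 0.985], [-0.985, -0.003, -0.174], [0.003, -1.0, -0.003]]
force: [-5.8, -7.9, 10.7]
width: 34.0
t 10.13 p [560.7 276.5 237.6] yawturn 89.21 arc angle 88.6 radius 123.3 F tool [  8.8 -10.6  -4.4] M [-0.92  1.76 -0.59] w 34.0
[232, 295, 59, 88, 2221] top 273.3 [544.  285.8 273. ] tool x [-11.5   9.4] tool z [-22.7 -16.2]
[350, 295, 60, 91, 2313] top 273.3 [580.8 279.2 273. ] tool x [-11.5  10. ] tool z [17.4 23.9]
```

View pics/w9.png

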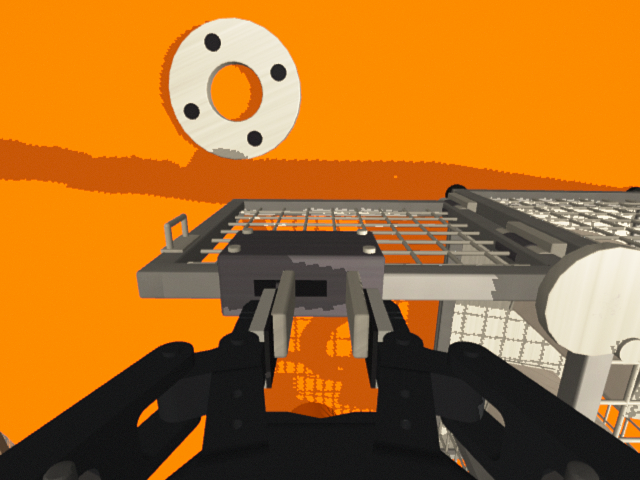

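View pics/scene9.png

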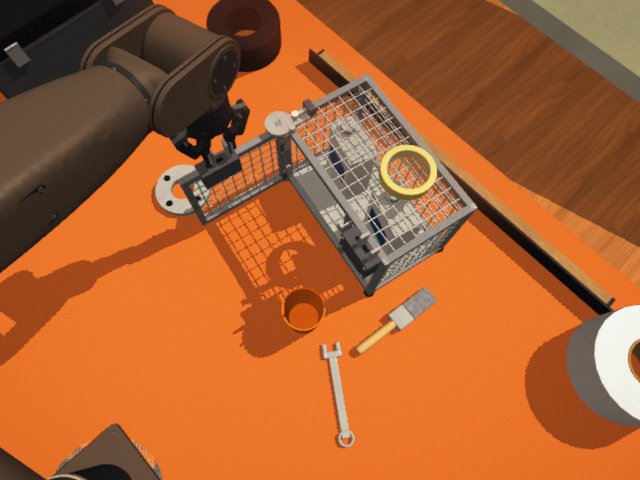

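View pics/side9.png

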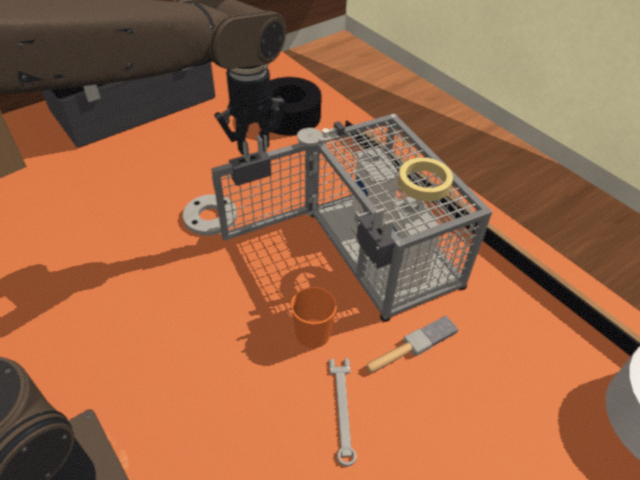

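The gate stands square at about 89°, with its free edge at scene pixel (200,215). The cup, tape, brush and spanner look unmoved. I'll settle, check that it is at rest, and compare the objects with the first frame.

```bash
python3 -m inch '[[0,0,0,0,0,0,-0.6],[0,0,0,0,0,0,-0.6],[0,0,0,0,0,0,-0.6],[0,0,0,0,0,0,-0.6],[0,0,0,0,0,0,-0.6],[0,0,0,0,0,0,-0.6]]' && python3 arc.py
python3 - <<'E'
from h import *
from station import imaging,monitor
print('dq',np.round(monitor.get_obs()["dq"],2))
g=imaging.grab_frame("scene"); f=dict(np.load("pics/scene0.npz"))
for nm,(u0,v0,u1,v1) in dict(cup=(275,280,335,335),tape=(378,140,440,200),spanner=(315,338,360,450),brush=(352,285,442,358),tins=(320,110,400,250)).items():
    a=f["color"][v0:v1,u0:u1].astype(int);b=g["color"][v0:v1,u0:u1].astype(int); print(nm,'mean absdiff',abs(a-b).mean().round(2))
W=cloud(g); sel=(W[...,2]>255)&(W[...,2]<275)&(W[...,0]>600)&(W[...,1]<40)&(W[...,1]>-80)
k,l,s,c=cv2.connectedComponentsWithStats(sel.astype(np.uint8))
T=[]
for i in range(1,k):
    if s[i,4]>15:
        q=W[l==i]; q=q[q[:,2]>q[:,2].max()-5]; T.append(q.mean(0)); print('tab',T[-1].round(1))
if len(T)==2: print('spacing',np.linalg.norm(T[0]-T[1]).round(1))
E
```

```text
clock: 10.78
tool_pos: [560.7, 276.5, 237.6]
tcp_rot: [[-0.174, -0.004, 0.985], [-0.985, -0.002, -0.174], [0.003, -1.0, -0.003]]
force: [-5.0, -5.9, 10.8]
width: 34.2
t 10.78 p [560.7 276.5 237.6] yawturn 89.2 arc angle 88.57 radius 123.3 F tool [  6.7 -10.8  -3.9] M [-0.95  1.76 -0.56] w 34.2
dq [-0.03  0.07 -0.03  0.01 -0.09  0.03]
cup mean absdiff 7.93
tape mean absdiff 10.92
spanner mean absdiff 9.44
brush mean absdiff 9.03
tins mean absdiff 15.58
tab [633.4 -10.5 265.1]
tab [628.3 -40.  265. ]
spacing 29.9
```

Run:
```python
from h import *
a=cv2.imread("pics/scene0.png",0).astype(np.float32);b=cv2.imread("pics/scene9.png",0).astype(np.float32)
print('table baseline',abs(a[400:470,400:500]-b[400:470,400:500]).mean())
for nm,(u0,v0,u1,v1) in dict(cup=(275,280,335,335),tape=(378,140,440,200),spanner=(315,338,360,450),brush=(352,285,442,358),tins=(320,110,400,250),flange_left=(150,160,180,215)).items():
    x,y=a[v0:v1,u0:u1],b[v0:v1,u0:u1]; print(nm,abs(x-y).mean().round(2),np.round(cv2.phaseCorrelate(x,y),2))
```

```text
table baseline 9.608429Traceback (most recent call last):
  File "<stdin>", line 5, in <module>
    return _wrapfunc(a, 'round', decimals=decimals, out=out)
    return _wrapit(obj, method, *args, **kwds)
    conv = _array_converter(obj)
ValueError: setting an array element with a sequence. The requested array has an inhomogeneous shape after 1 dimensions. The detected shape was (2,) + inhomogeneous part.
```

Run:
```python
from h import *
a=cv2.imread("pics/scene0.png",0).astype(np.float32);b=cv2.imread("pics/scene9.png",0).astype(np.float32)
for nm,(u0,v0,u1,v1) in dict(cup=(275,280,335,335),tape=(378,140,440,200),spanner=(315,338,360,450),brush=(352,285,442,358),tins=(320,110,400,250),flange_left=(150,160,180,215)).items():
    s,r=cv2.phaseCorrelate(a[v0:v1,u0:u1].copy(),b[v0:v1,u0:u1].copy()); print(nm,np.round(s,2),round(r,2))
from station import job_done
print(job_done())
```

```text
cup [-0.09 -0.01] 1.0
tape [-0.04  0.04] 1.0
spanner [0.44 0.06] 0.98
brush [-0.03  0.54] 1.01
tins [-0. -0.] 0.8
flange_left [ 0.01 -0.01] 0.99
the job is handed in; nothing more can be done
None
```

The gate stands open at about 89° and is held there by its squeezed spring catch. The job was handed in about 11 s into the 45 s allowed.

- **Order:** I squeezed the hold-back catch first and let it go. Then I squeezed the spring catch and swung the gate on its 123 mm arc past the check.
- **Hold-back:** its tabs stayed at 30 mm centre to centre (36 mm over both) after release and again at the end, so the bolt is fully drawn back.
- **Gate:** the gripper had turned 89.2°, while the angle worked out from its position read 88.6°. The arm was at rest, with about 13 N on the tool at the last reading.
- **Spring catch:** the gripper reads 34 mm where a full squeeze should be 36 mm. It read about 35 mm on the fully squeezed hold-back, so I took this as a reading bias and the catch as fully squeezed.
- **Other things:** shifts between the first and last pictures were under 0.1 px for the cup, tape, tins and flange. The spanner and brush showed about 0.5 px, which I put down to image noise because nothing came near them. The plain brightness comparison differed everywhere, bare table included, so it showed nothing useful.

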